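# Put the brass length gauge away at the cigar maker's bench

## Task

On the raised rolling board lie thin metal strips, too thin to grip well where they lie flat. Slide the brass gauge (not the steel one) straight out over the board's front edge, the one towards the robot, until between a quarter and somewhat under half of it sticks out, grip it by the part that sticks out and lift it clear, then lay it flat and lengthwise in the green-lined wooden tray and let go. Leave the steel gauge where it lies.

Things in the scene. Friction and masses are not known exactly. Their poses are not given: they have to be found in the camera images.
- brass_gauge_center (a point): Brass (yellow) flat strip with dark ticks, 160 x 36 x 3 mm, about 0.15 kg, loose, flat on the board. Point: its centre, half-way up. x along its length, away from the robot, y across, z up. Starts with its near end 20 to 50 mm inside the board's front edge, within about 10 degrees of square to it. Polished, it slides easily on the waxed board: fingertips pressed on it at about 6 N and drawn along take it with them.
- steel_gauge_center (a point): Steel (grey) strip of the same shape and size as the brass one, loose on the same board 100 or 200 mm to one side; leave it alone. Point: its centre, axes alike. (A dark flat blade with a stepped, rounded edge, 120 x 53 x 3 mm, lies in the third place on the board.)
- board_edge (a point): Fixed pale wooden board, 240 mm deep (x), 340 mm wide (y), 40 mm thick, standing on the bench. Point: the middle of its front upper edge, the one towards the robot; x across the board away from the robot, y along this edge, z up. In front of the edge the bench is clear, 40 mm lower.
- tray_floor (a point): Fixed shallow wooden tray, dark green inside, left or right of the board (a purple box 58 mm high stands on the other side). Outside 220 (x) x 120 (y) x 18 mm high, walls 5 mm; inner floor 210 x 110 mm, 5 mm above the bench. Point: the centre of the inner floor; x along its length, away from the robot, y across, z up.
Mind the look-alikes: they are no part of the job. Of the things that look like the part that bears brass_gauge_center, the middle-sized one is meant.

How it is judged:
By the outcome, as a careful person would: the job done as asked, in the order asked, and still so for the second after the job is handed in, with the robot touching nothing.
It also fails if it takes over 51 s, if anything falls off the work surface, if the arm or the gripper's body presses on something with over 40 N, if the wrist force passes 120 N, or if a joint passes its speed limit or range.

## Robot

A 6-joint arm with a two-finger parallel gripper is mounted at the origin on the work surface. World frame = base frame: x ahead of the robot, y to its left, z up, the work surface at z = 0. Lengths are in mm, angles in rad, forces in N, time in s.
With the tool pointing down it reaches from about 225 to 875 mm from the base axis. Payload 3.4 kg.
Tool frame: the origin (TCP) lies between the finger pads; the fingertips stand manip.tcp_to_tips ahead of it and the grasp point (between the pads) lies 8 mm behind it (manip.tcp_to_tips is the distance from the TCP to the fingertips, in mm); z points along the fingers, y is the direction in which the jaws open and shut (so a half turn about z gives the same grasp; the last joint's range is limited). The gripper opens to 85 mm and grips with 20 to 120 N. Pads are 22 mm wide; open, the fingers measure 114 mm over their backs; the gripper's body (76 mm by 85 mm) begins 54 mm behind the grasp point. The pads swing forward as they close: fully open they stand 13 mm farther back than shut.
Start: joints at [-1.239, 0.276, 1.505, -0, 1.361, -0.121], TCP at [251.558, -517.088, 242.328] pointing down, gripper open.
Joint ranges: [-2.89, 2.89], [-0.75, 2.08], [0.22, 2.7], [-1.18, 4.32], [0.11, 2.71], [-2.7, 2.7]. Speed limits (rad/s): [2.57, 2.57, 3.14, 3.14, 3.14, 3.14].

## Interface

Orientations are given as a unit quaternion [x, y, z, w].
In Python, from rig import manip gives the robot as it stands.
- The arm moves only by the tool jog_arm, never from a script. Its argument "rows" is a list of rows, each an object of numbers: "gripper": the opening, from -1 (shut) to 1 (fully open), so that 0 is half open; "dx", "dy", "dz": the shift along the tool's x, y, z in m; "spin": the turn about the tool's z in rad. In form: [{"gripper": .., "dx": .., "dy": .., "dz": .., "spin": ..}, ...]. A call has 1 to 5 rows; each row is the pose to reach, as a shift and turn from the pose commanded when the call began, along the tool's axes at that moment; what a row does not reach only later rows make up. A row lasts 1/8 s, in which the tool goes at most 62.5 mm and 10.7 degrees, less where a joint would pass 70% of its speed; a pose out of reach is approached as far as the arm can. A call with a gripper value outside its range is refused whole. The fingers move at their own pace and stop on an object; the grip force is fixed at half the most. Time passes only in rows, so rows that repeat a pose let the fingers close. It gives the time, the measured TCP pose, the force and the opening at its end, in the units of the state.
- manip.get_state(): the state, without advancing time (a new reading comes with each control period).
- manip.capture(name): name is "side" or "top" or "wrist"; returns a dict with "pixels" (400x640x3 uint8, red, green, blue), "camera_matrix" (3x3 intrinsics, pixels), "cam_to_world" (4x4, takes a point from camera to world coordinates). Camera axes: x right, y down, z forward; pixel columns grow to the right and rows downward; lengths in mm; the calibration is good to about 2 mm. A picture is of the moment at which its call begins. There is no depth.
- manip.close_job(): hands the job in, once; it reports no verdict.
The state is a dict: "time": time; "q": joint angles; "qd": joint speeds; "joint_torque": joint torques, N m; "tcp_pos": TCP position; "tcp_rot": TCP orientation; "contact_force": force on the tool from outside, world axes, zero at the start; "wrist_torque": the same for the moment, N m; "grip_width": finger opening in mm.
Only numpy, scipy, OpenCV 4.12 (cv2) and the standard library are available. Lean on these libraries where they do the work, as an engineer would, in place of code of your own. Each camera call takes 0.05 s, during which the arm holds its last target.

## Working session

There is one attempt and no reset: what is moved stays moved. The work goes in short steps, Python scripts to look and compute and a tool call to move; the robot and the scene stay as the last step left them, time stands still between calls to the robot, and variables do not carry over. Pictures are saved under pics/ and viewed, and the job is handed in when it is done.

Besides the shell and the picture viewer there is one more tool, called after "Request:" as name(argument=value, ...), one argument or row to a line, values as JSON. jog_arm: Moves the arm, as the interface text tells. Its arguments: {"type":"object","properties":{"rows":{"type":"array"}},"required":["rows"]}

```bash
ls; mkdir -p pics
cat > h.py <<'E'
import cv2,numpy as np
from rig import manip
def shot(n,f):
    c=manip.capture(n); cv2.imwrite('pics/'+f,c['pixels'][:,:,::-1]); np.savez('pics/'+f[:-4]+'.npz',K=c['camera_matrix'],T=c['cam_to_world'],p=c['pixels']); return c
def ray(f,u,v,z):
    d=np.load('pics/'+f+'.npz');K,T=d['K'],d['T']
    r=T[:3,:3]@np.linalg.solve(K,[u,v,1.]);o=T[:3,3]
    return o+r*(z-o[2])/r[2]
E
python3 - <<'E'
from h import *
for n in ['top','side']: c=shot(n,n+'0.png'); print(n,c['cam_to_world'].round(2).tolist(),c['camera_matrix'].round(1).tolist())
print(manip.tcp_to_tips,manip.get_state())
E
```

```text
pics
top [[-0.03, -1.0, 0.08, 376.38], [-1.0, 0.03, -0.0, 1.15], [0.0, -0.08, -1.0, 1350.92], [0.0, 0.0, 0.0, 1.0]] [[481.8, 0.0, 320.9], [0.0, 481.8, 198.5], [0.0, 0.0, 1.0]]
side [[-0.98, -0.15, 0.13, 320.86], [-0.2, 0.73, -0.65, 670.83], [0.01, -0.67, -0.75, 828.79], [0.0, 0.0, 0.0, 1.0]] [[414.1, 0.0, 319.2], [0.0, 414.1, 203.3], [0.0, 0.0, 1.0]]
11.0 {'time': 0.1, 'q': array([-1.23900974e+00,  2.76521694e-01,  1.50601785e+00,  1.73873158e-05,
        1.36067325e+00, -1.21002969e-01]), 'qd': array([-0.0008635 , -0.00259794, -0.00336943, -0.00021546,  0.00048134,
       -0.00184336]), 'joint_torque': array([ 1.13052010e-03, -4.17701840e+01, -2.46403116e+01, -1.03098494e-04,
        5.79045096e-03,  6.87547725e-06]), 'tcp_pos': array([ 251.40030839, -516.63036632,  241.52741071]), 'tcp_rot': array([ 9.74482064e-01,  2.24463919e-01, -7.67627195e-05, -8.06467093e-04]), 'contact_force': array([-0.49948369, -0.23499059,  0.11171501]), 'wrist_torque': array([ 0.00714613,  0.02456862, -0.02212805]), 'grip_width': 85.3791021835361}
```

View pics/top0.png

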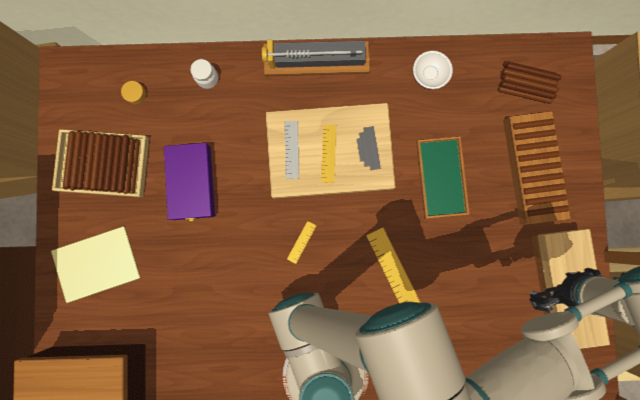

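View pics/side0.png

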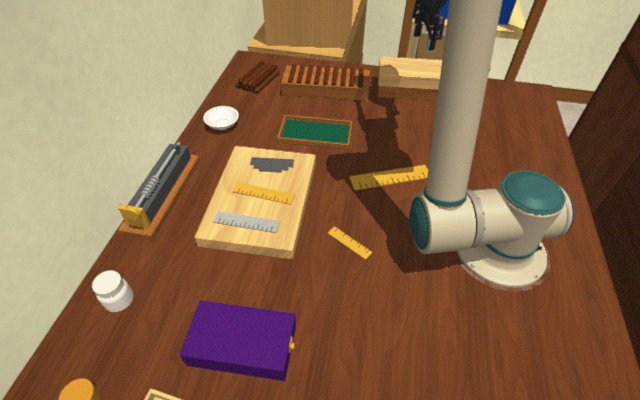

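The top view shows the board at about (330,150), the brass strip at (328,154), the steel at (291,150), the dark blade at (369,148) and the green tray at (443,177). The small (302,242) and large (393,265) brass look-alikes lie on the bench. Next I'll enlarge a crop.

Run:
```python
import cv2
a=cv2.imread('pics/top0.png')
cv2.imwrite('pics/c1.png',cv2.resize(a[95:205,260:400],None,fx=5.3,fy=5.3,interpolation=cv2.INTER_CUBIC))
cv2.imwrite('pics/c2.png',cv2.resize(a[130:225,410:475],None,fx=6,fy=6,interpolation=cv2.INTER_CUBIC))
```

```text
(no output)
```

View pics/c1.png

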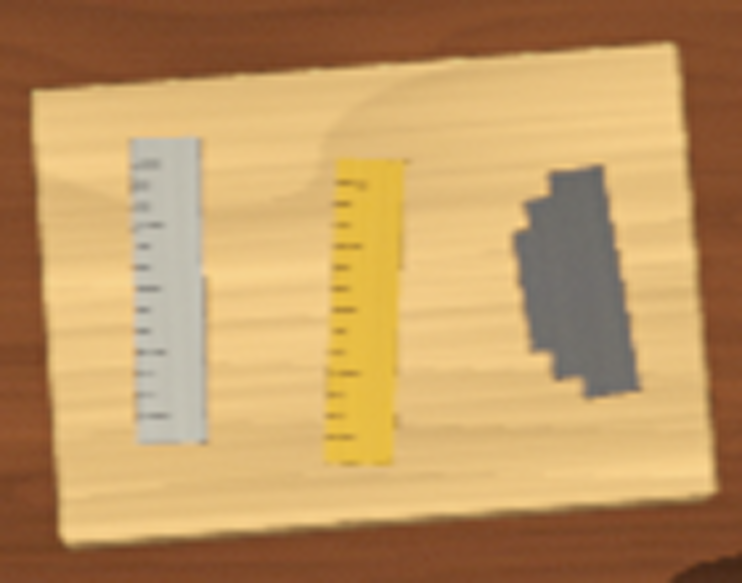

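View pics/c2.png

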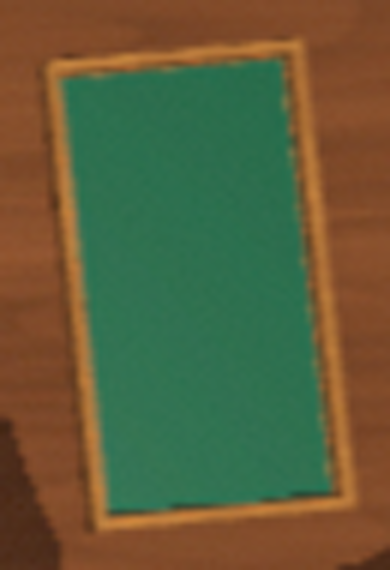

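Run:
```python
from h import *
def P(x,y,z,ox,oy,s): return ray('top0',(x+.5)/s-.5+ox,(y+.5)/s-.5+oy,z)
def rep(name,pts,z,ox,oy,s):
    q=np.array([P(x,y,z,ox,oy,s) for x,y in pts])[:,:2]
    print(name,q.round(1).tolist(),'sides',np.linalg.norm(np.roll(q,-1,0)-q,axis=1).round(1),'c',q.mean(0).round(1))
    f=(q[0]+q[1])/2; n=(q[2]+q[3])/2; d=f-n; print('  near mid',n.round(1),'far mid',f.round(1),'yaw deg',np.degrees(np.arctan2(d[1],d[0])).round(2))
a=(260,95,5.3)
rep('brass',[(337,158),(405,160),(393,464),(324,463)],43,*a)
rep('steel',[(130,138),(201,138),(206,443),(137,443)],43,*a)
rep('board',[(32,90),(676,42),(717,494),(65,546)],40,*a)
rep('tray',[(47,62),(302,40),(354,498),(97,530)],18,410,130,6)
```

```text
brass [[684.1, -16.5], [682.1, -51.8], [523.3, -40.7], [524.8, -5.2]] sides [ 35.4 159.2  35.6 159.7] c [603.6 -28.5]
  near mid [524.  -22.9] far mid [683.1 -34.1] yaw deg -4.03
steel [[697.7, 90.9], [696.6, 54.0], [536.9, 55.3], [537.9, 90.9]] sides [ 36.9 159.8  35.6 159.8] c [617.3  72.8]
  near mid [537.4  73.1] far mid [697.2  72.4] yaw deg -0.24
board [[725.3, 141.7], [741.4, -195.7], [503.3, -207.5], [485.9, 129.4]] sides [337.7 238.4 337.3 239.7] c [614. -33.]
  near mid [494.6 -39.1] far mid [733.4 -27. ] yaw deg 2.89
tray [[638.4, -279.6], [645.5, -399.3], [430.7, -412.3], [419.3, -293.0]] sides [119.9 215.2 119.9 219.5] c [ 533.5 -346.1]
  near mid [ 425.  -352.7] far mid [ 642.  -339.5] yaw deg 3.49
```

```bash
cat > plan.py <<'E'
import sys,numpy as np
# commanded pose x y z yaw -> target x y z yaw ; prints tool-frame delta
c=np.array(eval(sys.argv[1]),float);t=np.array(eval(sys.argv[2]),float)
d=(t-c)[:3];y=c[3]
print('dx %.4f dy %.4f dz %.4f spin %.3f'%((d[0]*np.cos(y)+d[1]*np.sin(y))/1e3,(d[0]*np.sin(y)-d[1]*np.cos(y))/1e3,-d[2]/1e3,-(t[3]-c[3])), 'dist',np.linalg.norm(d))
E
python3 plan.py "[251.558,-517.088,242.328,.4527]" "[608,-29,130,-.0703]"
```

```text
dx 0.5340 dy -0.2830 dz 0.1123 spin 0.523 dist 614.7343936140226
```

Request:
jog_arm(
  rows=[
    {"gripper":-1,"dx":0.05,"dy":-0.03,"dz":0.01,"spin":0.11},
    {"gripper":-1,"dx":0.1,"dy":-0.06,"dz":0.02,"spin":0.22},
    {"gripper":-1,"dx":0.15,"dy":-0.08,"dz":0.03,"spin":0.33},
    {"gripper":-1,"dx":0.2,"dy":-0.105,"dz":0.04,"spin":0.43},
    {"gripper":-1,"dx":0.25,"dy":-0.13,"dz":0.05,"spin":0.523},
  ],
)

```text
time: 0.72
tcp_pos: [420.2, -289.2, 191.8]
tcp_rot: [0.999, -0.037, -0.0, -0.0]
contact_force: [1.2, -0.2, 0.2]
grip_width: 0.2
```

```bash
python3 plan.py "[419.5,-290.8,192.3,-.0703]" "[608,-29,90,-.0703]"
```

```text
dx 0.1696 dy -0.2744 dz 0.1023 spin -0.000 dist 338.4328293768204
```

Request:
jog_arm(
  rows=[
    {"gripper":-1,"dx":0.03,"dy":-0.05,"dz":0.0,"spin":0},
    {"gripper":-1,"dx":0.065,"dy":-0.1,"dz":0.02,"spin":0},
    {"gripper":-1,"dx":0.1,"dy":-0.15,"dz":0.03,"spin":0},
    {"gripper":-1,"dx":0.13,"dy":-0.2,"dz":0.04,"spin":0},
    {"gripper":-1,"dx":0.16,"dy":-0.24,"dz":0.05,"spin":0},
  ],
)

```text
time: 1.35
tcp_pos: [596.6, -60.4, 141.5]
tcp_rot: [0.999, -0.034, -0.0, -0.0]
contact_force: [0.7, -0.9, -0.5]
grip_width: -0.2
```

Request:
jog_arm(
  rows=[
    {"gripper":-1,"dx":0.01,"dy":-0.0345,"dz":0.03,"spin":0},
    {"gripper":-1,"dx":0.01,"dy":-0.0345,"dz":0.06,"spin":0},
    {"gripper":-1,"dx":0.01,"dy":-0.0345,"dz":0.072,"spin":0},
    {"gripper":-1,"dx":0.01,"dy":-0.0345,"dz":0.072,"spin":0},
  ],
)

```text
time: 1.85
tcp_pos: [607.7, -29.2, 69.5]
tcp_rot: [0.999, -0.035, -0.001, -0.0]
contact_force: [-0.5, -0.2, 0.2]
grip_width: 0.3
```

Run:
```python
from h import *
print(manip.get_state())
a=shot('top','top1.png');b=shot('wrist','w1.png');c=shot('side','s1.png')
cv2.imwrite('pics/s1c.png',cv2.resize(cv2.imread('pics/s1.png')[130:270,180:340],None,fx=4,fy=4))
```

```text
{'time': 1.85, 'q': array([-1.62234578e-01,  4.64459596e-01,  1.67227537e+00, -2.09030392e-04,
        1.00688490e+00,  1.47933710e+00]), 'qd': array([-0.00563577, -0.0265477 , -0.03055629,  0.00046991,  0.00293656,
        0.00203572]), 'joint_torque': array([ 3.25736487e-01, -4.68289804e+01, -1.93522704e+01,  1.82943349e-02,
       -1.46491081e-02, -1.59512624e-04]), 'tcp_pos': array([607.67157673, -29.1993221 ,  69.51257676]), 'tcp_rot': array([ 9.99375382e-01, -3.53243567e-02, -1.01662737e-03, -4.06606297e-05]), 'contact_force': array([-0.48246893, -0.19468994,  0.17878839]), 'wrist_torque': array([ 0.06691365, -0.0228347 ,  0.00264693]), 'grip_width': 0.3225771813224319}
```

View pics/s1c.png

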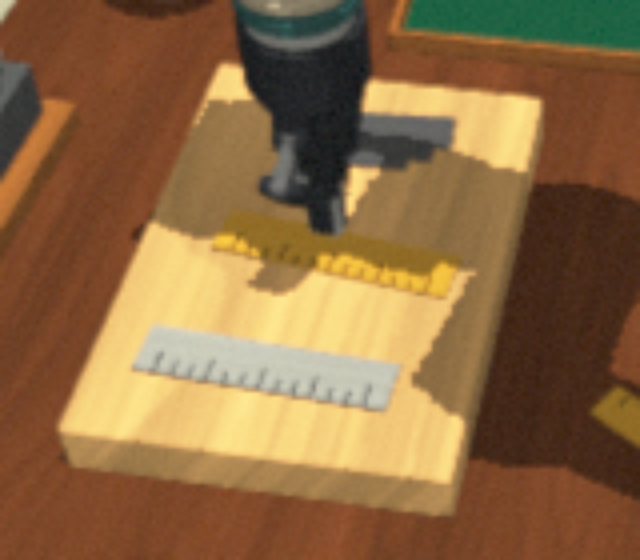

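View pics/w1.png

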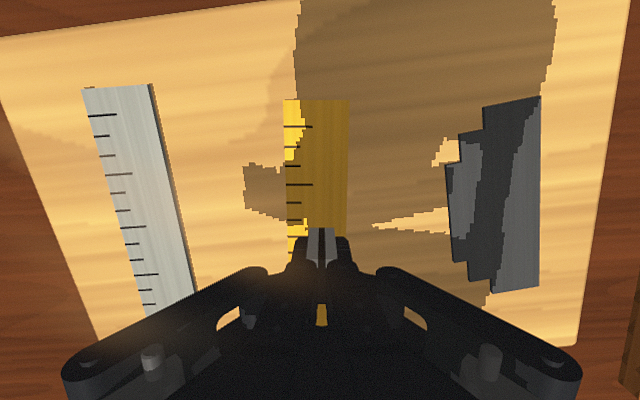

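View pics/top1.png

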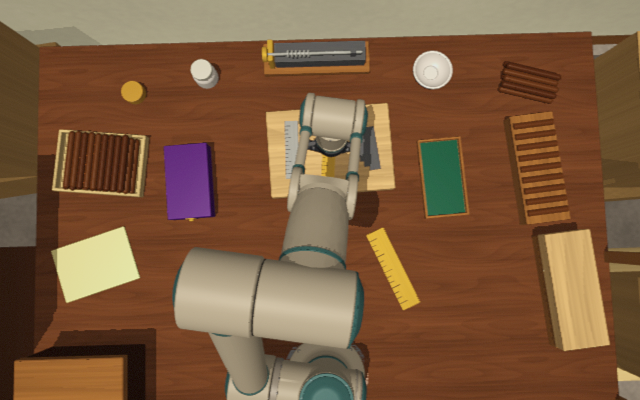

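The wrist view shows the shut fingertips (320,245) centred over the brass strip (columns 286–348). The steel strip and the blade are well clear. Lowering now.

Request:
jog_arm(
  rows=[
    {"gripper":-1,"dx":0,"dy":0,"dz":0.008,"spin":0},
    {"gripper":-1,"dx":0,"dy":0,"dz":0.012,"spin":0},
    {"gripper":-1,"dx":0,"dy":0,"dz":0.014,"spin":0},
    {"gripper":-1,"dx":0,"dy":0,"dz":0.014,"spin":0},
  ],
)

```text
time: 2.5
tcp_pos: [608.2, -28.9, 56.1]
tcp_rot: [0.999, -0.035, -0.0, 0.0]
contact_force: [-0.2, -0.1, -0.6]
grip_width: 0.2
```

Request:
jog_arm(
  rows=[
    {"gripper":-1,"dx":0,"dy":0,"dz":0.001,"spin":0},
    {"gripper":-1,"dx":0,"dy":0,"dz":0.001,"spin":0},
  ],
)

```text
time: 2.75
tcp_pos: [608.4, -28.9, 55.3]
tcp_rot: [0.999, -0.035, 0.0, 0.0]
contact_force: [-0.4, -0.8, -1.1]
grip_width: -0.5
```

Request:
jog_arm(
  rows=[
    {"gripper":-1,"dx":0,"dy":0,"dz":0.001,"spin":0},
    {"gripper":-1,"dx":0,"dy":0,"dz":0.001,"spin":0},
  ],
)

```text
time: 3.0
tcp_pos: [608.3, -28.9, 54.2]
tcp_rot: [0.999, -0.035, -0.0, 0.0]
contact_force: [1.0, -0.1, -0.0]
grip_width: 0.0
```

Request:
jog_arm(
  rows=[
    {"gripper":-1,"dx":0,"dy":0,"dz":0.0007,"spin":0},
    {"gripper":-1,"dx":0,"dy":0,"dz":0.0007,"spin":0},
  ],
)

```text
time: 3.25
tcp_pos: [608.4, -28.9, 54.1]
tcp_rot: [0.999, -0.035, 0.0, 0.0]
contact_force: [-0.6, 0.3, 3.7]
grip_width: -0.2
```

Request:
jog_arm(
  rows=[
    {"gripper":-1,"dx":0,"dy":0,"dz":0.0005,"spin":0},
    {"gripper":-1,"dx":0,"dy":0,"dz":0.0005,"spin":0},
  ],
)

```text
time: 3.5
tcp_pos: [608.4, -28.9, 54.1]
tcp_rot: [0.999, -0.035, 0.0, 0.0]
contact_force: [-2.5, -0.6, 7.5]
grip_width: -0.1
```

Request:
jog_arm(
  rows=[
    {"gripper":-1,"dx":-0.002,"dy":0.0002,"dz":0,"spin":0},
    {"gripper":-1,"dx":-0.006,"dy":0.0007,"dz":0,"spin":0},
    {"gripper":-1,"dx":-0.012,"dy":0.0014,"dz":0,"spin":0},
    {"gripper":-1,"dx":-0.018,"dy":0.0022,"dz":0,"spin":0},
    {"gripper":-1,"dx":-0.02,"dy":0.0024,"dz":0,"spin":0},
  ],
)

```text
time: 4.12
tcp_pos: [589.5, -30.2, 54.1]
tcp_rot: [0.999, -0.035, 0.002, 0.0]
contact_force: [1.8, 0.2, 5.6]
grip_width: 0.0
```

Run:
```python
from h import *
b=shot('wrist','w2.png')
```

```text
(no output)
```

View pics/w2.png

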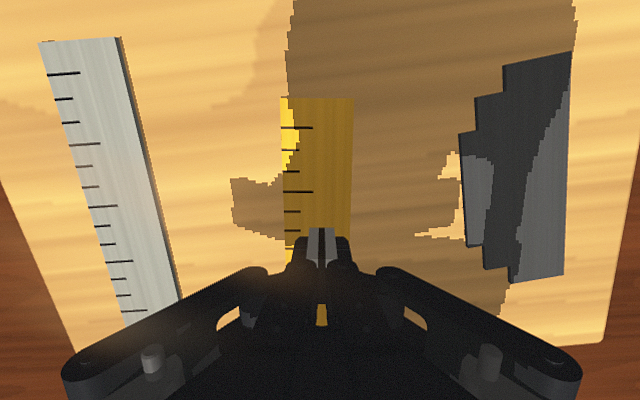

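The strip's far end stays at row 98, so it travels with the fingertips. Continuing.

Request:
jog_arm(
  rows=[
    {"gripper":-1,"dx":-0.004,"dy":0.0005,"dz":0.0002,"spin":0},
    {"gripper":-1,"dx":-0.012,"dy":0.0014,"dz":0.0002,"spin":0},
    {"gripper":-1,"dx":-0.021,"dy":0.0025,"dz":0.0002,"spin":0},
    {"gripper":-1,"dx":-0.03,"dy":0.0036,"dz":0.0002,"spin":0},
    {"gripper":-1,"dx":-0.035,"dy":0.0042,"dz":0.0002,"spin":0},
  ],
)

```text
time: 4.8
tcp_pos: [554.6, -32.0, 54.1]
tcp_rot: [0.999, -0.035, 0.002, 0.0]
contact_force: [2.9, -0.3, 6.9]
grip_width: -0.2
```

Request:
jog_arm(
  rows=[
    {"gripper":-1,"dx":-0.004,"dy":0.0005,"dz":0,"spin":0},
    {"gripper":-1,"dx":-0.012,"dy":0.0014,"dz":0,"spin":0},
    {"gripper":-1,"dx":-0.021,"dy":0.0025,"dz":0,"spin":0},
    {"gripper":-1,"dx":-0.03,"dy":0.0036,"dz":0,"spin":0},
    {"gripper":-1,"dx":-0.0345,"dy":0.0042,"dz":0,"spin":0},
  ],
)

```text
time: 5.42
tcp_pos: [520.0, -33.8, 54.0]
tcp_rot: [0.999, -0.035, 0.002, 0.0]
contact_force: [2.6, 0.1, 6.5]
grip_width: -0.3
```

Run:
```python
from h import *
b=shot('wrist','w3.png');c=shot('side','s3.png')
cv2.imwrite('pics/s3c.png',cv2.resize(cv2.imread('pics/s3.png')[130:270,180:380],None,fx=4,fy=4,interpolation=cv2.INTER_CUBIC))
```

```text
(no output)
```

View pics/w3.png

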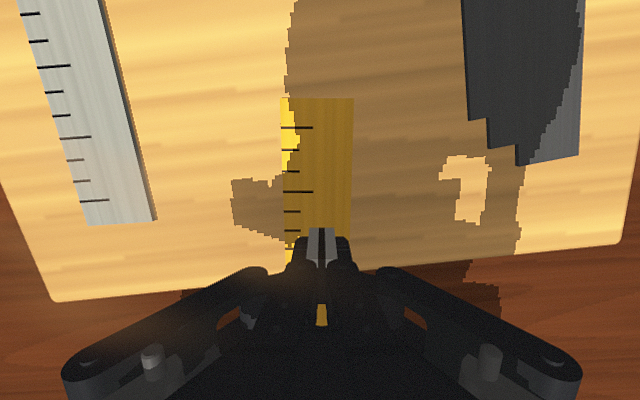

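View pics/s3c.png

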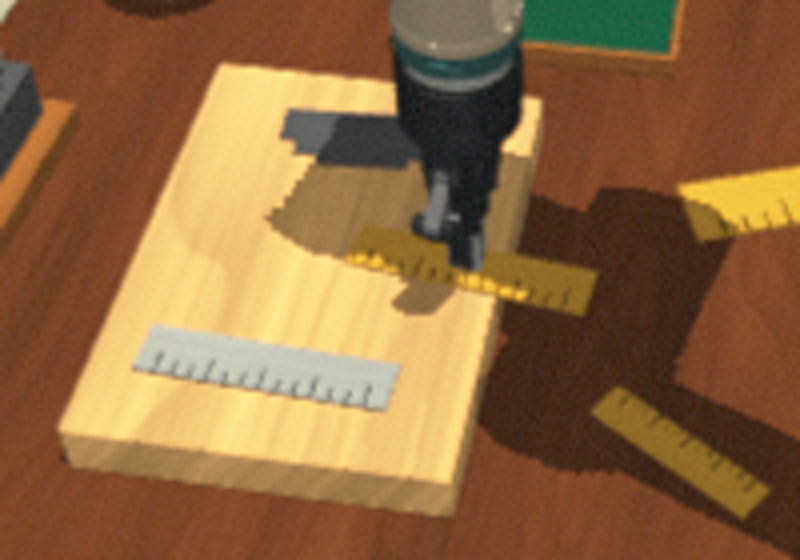

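The strip sticks out over the front edge; in the side crop its near end runs from (597,270) to (586,316). I'll lift off and measure.

Request:
jog_arm(
  rows=[
    {"gripper":-1,"dx":0,"dy":0,"dz":-0.003,"spin":0},
    {"gripper":-1,"dx":0,"dy":0,"dz":-0.015,"spin":0},
    {"gripper":0.5,"dx":0,"dy":0,"dz":-0.045,"spin":0},
    {"gripper":0.5,"dx":0,"dy":0,"dz":-0.045,"spin":0},
  ],
)

```text
time: 6.02
tcp_pos: [519.7, -33.7, 99.9]
tcp_rot: [0.999, -0.035, 0.002, 0.0]
contact_force: [-0.6, -0.3, -0.0]
grip_width: 36.0
```

Run:
```python
from h import *
print(manip.get_state()['tcp_pos'],manip.get_state()['grip_width'])
b=shot('wrist','w4.png');c=shot('side','s4.png');shot('top','top4.png')
cv2.imwrite('pics/s4c.png',cv2.resize(cv2.imread('pics/s4.png')[160:230,250:350],None,fx=8,fy=8,interpolation=cv2.INTER_CUBIC))
```

```text
[519.74554532 -33.72858916  99.94100032] 35.97508794814231
```

View pics/s4c.png

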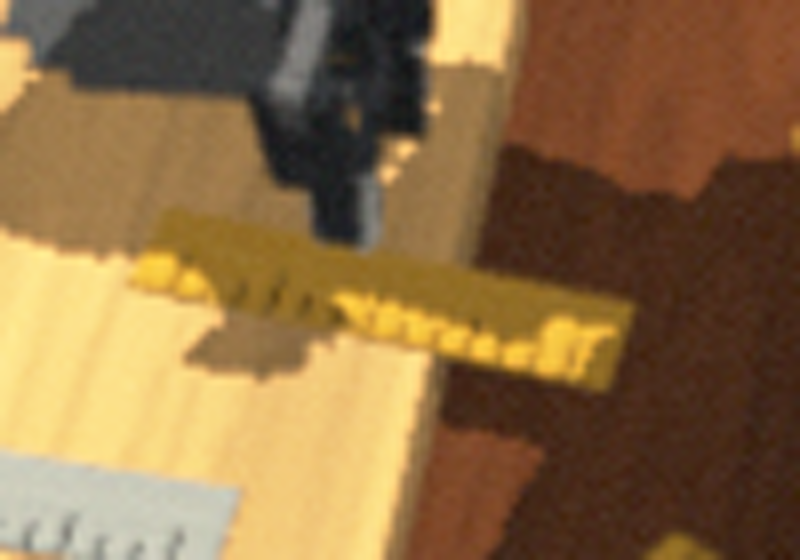

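View pics/w4.png

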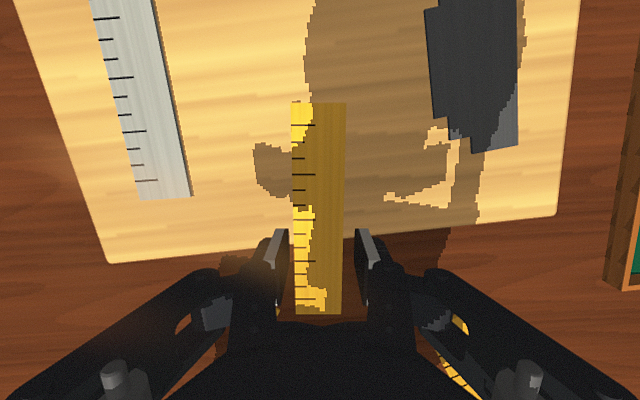

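The side crop shows the strip's corners at far (165,208) / (130,284) and near (635,300) / (608,390). In the wrist view they are far (291,102) / (346,103) and near (295,314) / (341,314), and the strip lies undisturbed.

Run:
```python
from h import *
S=lambda x,y,z: ray('s4',(x+.5)/8-.5+250,(y+.5)/8-.5+160,z)[:2]
q=np.array([S(130,284,43),S(165,208,43),S(635,300,43),S(606,392,42)]);
w=np.array([ray('w4',u,v,43)[:2] for u,v in [(291,102),(346,103),(341,314),(295,314)]])
n=np.array([np.cos(np.radians(2.9)),np.sin(np.radians(2.9))])
for q in (q,w):
    print(q.round(1).tolist(),np.linalg.norm(np.roll(q,-1,0)-q,axis=1).round(1))
    f=q[:2].mean(0);m=q[2:].mean(0);d=f-m;print('near',m,'far',f,'yaw',np.degrees(np.arctan2(d[1],d[0])),'overhang',-(m-[494.6,-39.1])@n)
e=np.array([ray('w4',u,v,40)[:2] for u,v in [(107,264),(557,213)]]);print('edge wrist',e,'yaw',np.degrees(np.arctan2(*(e[1]-e[0])[::-1]))+90)
e=np.array([S(410,480,40),S(478,262,40)]);print('edge side',e)
```

```text
[[595.1, -17.8], [593.5, -53.2], [434.0, -44.6], [435.8, -4.9]] [ 35.4 159.7  39.7 159.8]
near [434.90372972 -24.75026628] far [594.28616413 -35.51910261] yaw -3.8653727521135637 overhang 58.893825464256054
[[596.7, -20.2], [593.6, -55.2], [434.7, -44.0], [437.2, -7.6]] [ 35.1 159.4  36.5 160. ]
near [435.93144603 -25.83194825] far [595.16428287 -37.74697569] yaw -4.279336538613698 overhang 57.92215075739606
edge wrist [[ 489.58439604  131.42845833]
 [ 507.48541398 -204.07320922]] yaw 3.054175995539424
edge side [[488.46129544  41.12953222]
 [487.74458361 -53.34466937]]
```

```bash
python3 plan.py "[519.5,-33.7,100,-.0703]" "[468.5,-27.7,70,-.0715]"
```

```text
dx -0.0513 dy -0.0024 dz 0.0300 spin 0.001 dist 59.472682804797024
```

Request:
jog_arm(
  rows=[
    {"gripper":0.5,"dx":-0.025,"dy":-0.0012,"dz":0,"spin":0},
    {"gripper":0.5,"dx":-0.0513,"dy":-0.0024,"dz":0.01,"spin":0},
    {"gripper":0.5,"dx":-0.0513,"dy":-0.0024,"dz":0.025,"spin":0},
    {"gripper":0.5,"dx":-0.0513,"dy":-0.0024,"dz":0.03,"spin":0},
    {"gripper":0.5,"dx":-0.0513,"dy":-0.0024,"dz":0.03,"spin":0},
  ],
)

```text
time: 6.8
tcp_pos: [467.1, -27.4, 67.3]
tcp_rot: [0.999, -0.035, -0.001, -0.0]
contact_force: [-0.1, -0.3, 0.2]
grip_width: 64.0
```

Run:
```python
from h import *
print(manip.get_state()['tcp_pos'],manip.get_state()['grip_width'])
b=shot('wrist','w5.png')
```

```text
[467.1240024  -27.40857105  67.27316139] 63.97736617421107
```

View pics/w5.png

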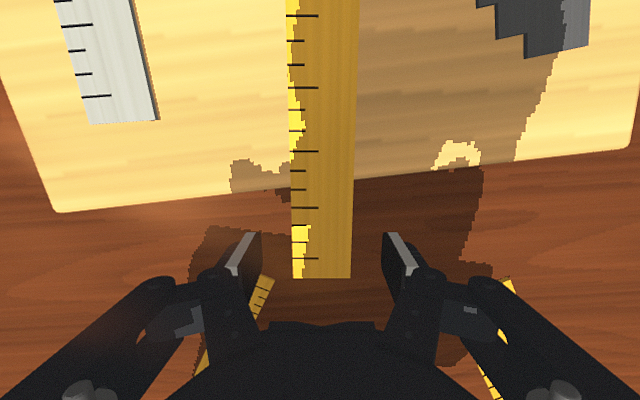

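The strip (columns 291–352) is centred between the pads (about 245 and 400), and its protruding end is at row 278. Lowering, then closing.

Request:
jog_arm(
  rows=[
    {"gripper":0.5,"dx":0,"dy":0,"dz":0.012,"spin":0},
    {"gripper":0.5,"dx":0,"dy":0,"dz":0.0225,"spin":0},
    {"gripper":0.5,"dx":0,"dy":0,"dz":0.0225,"spin":0},
    {"gripper":0.5,"dx":0,"dy":0,"dz":0.0225,"spin":0},
  ],
)

```text
time: 7.35
tcp_pos: [467.3, -27.4, 45.3]
tcp_rot: [0.999, -0.035, -0.0, 0.0]
contact_force: [0.4, 0.3, 0.5]
grip_width: 64.5
```

Run:
```python
from h import *
print(manip.get_state()['tcp_pos'])
c=shot('side','s6.png')
cv2.imwrite('pics/s6c.png',cv2.resize(cv2.imread('pics/s6.png')[150:240,250:350],None,fx=6,fy=6,interpolation=cv2.INTER_CUBIC))
```

```text
[467.32684339 -27.44090302  45.2671681 ]
```

View pics/s6c.png

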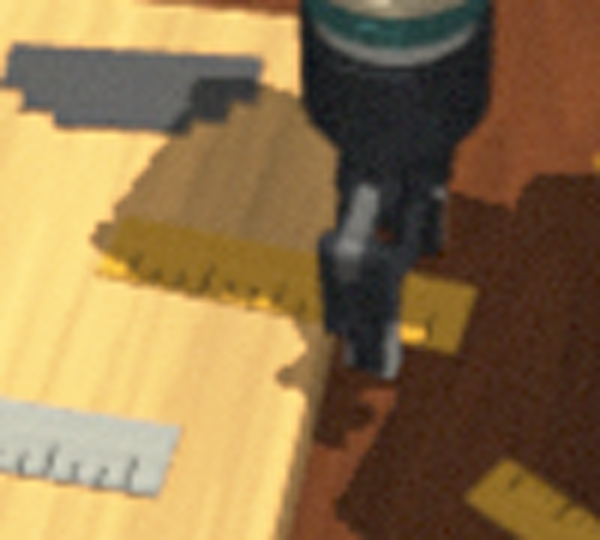

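The near finger (375,350) stands beside the protruding part, clear of the edge. Closing.

Request:
jog_arm(
  rows=[
    {"gripper":-1,"dx":0,"dy":0,"dz":0.0005,"spin":0},
    {"gripper":-1,"dx":0,"dy":0,"dz":0.0005,"spin":0},
    {"gripper":-1,"dx":0,"dy":0,"dz":0.0005,"spin":0},
    {"gripper":-1,"dx":0,"dy":0,"dz":0.0005,"spin":0},
    {"gripper":-1,"dx":0,"dy":0,"dz":0.0005,"spin":0},
  ],
)

```text
time: 8.02
tcp_pos: [467.5, -27.5, 45.1]
tcp_rot: [0.999, -0.035, 0.0, 0.0]
contact_force: [0.5, 0.0, 3.9]
grip_width: 33.3
```

Request:
jog_arm(
  rows=[
    {"gripper":-1,"dx":0,"dy":0,"dz":-0.003,"spin":0},
    {"gripper":-1,"dx":0,"dy":0,"dz":-0.01,"spin":0},
    {"gripper":-1,"dx":0,"dy":0,"dz":-0.02,"spin":0},
    {"gripper":-1,"dx":0,"dy":0,"dz":-0.03,"spin":0},
    {"gripper":-1,"dx":0,"dy":0,"dz":-0.03,"spin":0},
  ],
)

```text
time: 8.65
tcp_pos: [468.1, -27.6, 76.0]
tcp_rot: [0.999, -0.035, 0.001, 0.0]
contact_force: [0.6, -0.7, -1.4]
grip_width: 33.3
```

Run:
```python
from h import *
print(manip.get_state()['tcp_pos'],manip.get_state()['wrist_torque'])
c=shot('side','s7.png');shot('wrist','w7.png')
cv2.imwrite('pics/s7c.png',cv2.resize(cv2.imread('pics/s7.png')[130:240,250:350],None,fx=5,fy=5,interpolation=cv2.INTER_CUBIC))
```

```text
[468.12503194 -27.59611114  76.00747367] [-0.04436636  0.03870293  0.00976877]
```

View pics/s7c.png

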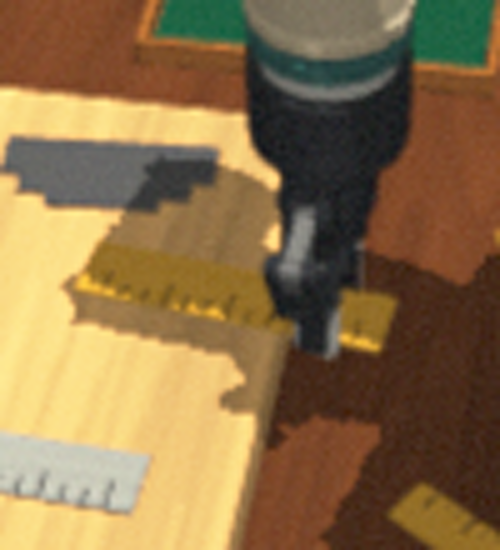

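View pics/w7.png

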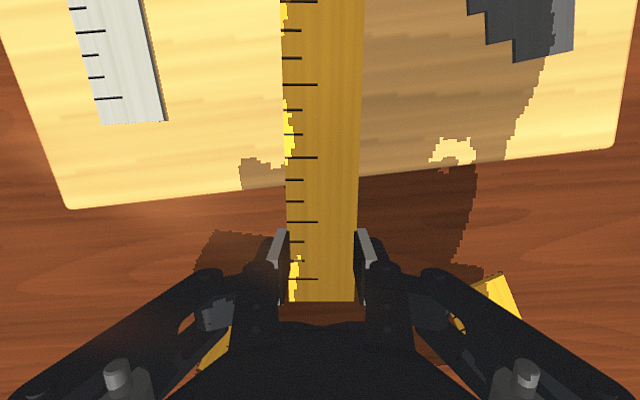

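The strip is gripped square, level and clear of the board; the near end is at row 302. Planning the carry to the tray.

```bash
python3 plan.py "[467.8,-27.5,76,-.0703]" "[485.1,-349.0,100,.060]"
```

```text
dx 0.0398 dy 0.3195 dz -0.0240 spin -0.130 dist 322.85839001023345
```

Request:
jog_arm(
  rows=[
    {"gripper":-1,"dx":0,"dy":0,"dz":-0.02,"spin":0},
    {"gripper":-1,"dx":0,"dy":0.01,"dz":-0.035,"spin":-0.01},
    {"gripper":-1,"dx":0.005,"dy":0.04,"dz":-0.035,"spin":-0.04},
    {"gripper":-1,"dx":0.01,"dy":0.075,"dz":-0.035,"spin":-0.07},
    {"gripper":-1,"dx":0.02,"dy":0.11,"dz":-0.035,"spin":-0.1},
  ],
)

```text
time: 9.38
tcp_pos: [478.9, -139.2, 109.5]
tcp_rot: [1.0, 0.016, -0.001, -0.0]
contact_force: [0.7, 0.9, -1.7]
grip_width: 33.1
```

```bash
python3 plan.py "[480,-138.6,111,.0297]" "[485.1,-349.0,60,.060]"
```

```text
dx -0.0012 dy 0.2105 dz 0.0510 spin -0.030 dist 216.55292655607315
```

Request:
jog_arm(
  rows=[
    {"gripper":-1,"dx":0,"dy":0.04,"dz":0,"spin":-0.01},
    {"gripper":-1,"dx":0,"dy":0.08,"dz":0,"spin":-0.02},
    {"gripper":-1,"dx":-0.001,"dy":0.12,"dz":0,"spin":-0.03},
    {"gripper":-1,"dx":-0.001,"dy":0.16,"dz":0,"spin":-0.03},
    {"gripper":-1,"dx":-0.001,"dy":0.195,"dz":0,"spin":-0.03},
  ],
)

```text
time: 10.0
tcp_pos: [483.9, -334.9, 109.2]
tcp_rot: [1.0, 0.03, -0.0, -0.0]
contact_force: [-0.2, 0.2, -2.8]
grip_width: 33.0
```

Request:
jog_arm(
  rows=[
    {"gripper":-1,"dx":0,"dy":0.0155,"dz":0.01,"spin":0},
    {"gripper":-1,"dx":0,"dy":0.0155,"dz":0.03,"spin":0},
    {"gripper":-1,"dx":0,"dy":0.0155,"dz":0.05,"spin":0},
    {"gripper":-1,"dx":0,"dy":0.0155,"dz":0.05,"spin":0},
  ],
)

```text
time: 10.5
tcp_pos: [483.6, -346.7, 57.4]
tcp_rot: [1.0, 0.03, -0.002, -0.002]
contact_force: [0.4, 0.5, -2.2]
grip_width: 33.4
```

Run:
```python
from h import *
s=manip.get_state();print(s['tcp_pos'],s['tcp_rot'])
shot('top','top8.png');shot('side','s8.png');shot('wrist','w8.png')
cv2.imwrite('pics/s8c.png',cv2.resize(cv2.imread('pics/s8.png')[60:160,240:380],None,fx=5,fy=5,interpolation=cv2.INTER_CUBIC))
```

```text
[ 483.63589222 -346.73923042   57.43527777] [ 0.99954212  0.03009133 -0.00218358 -0.0023015 ]
```

View pics/w8.png

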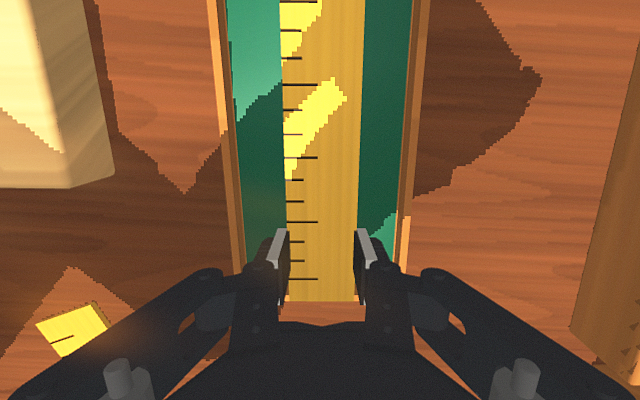

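View pics/s8c.png

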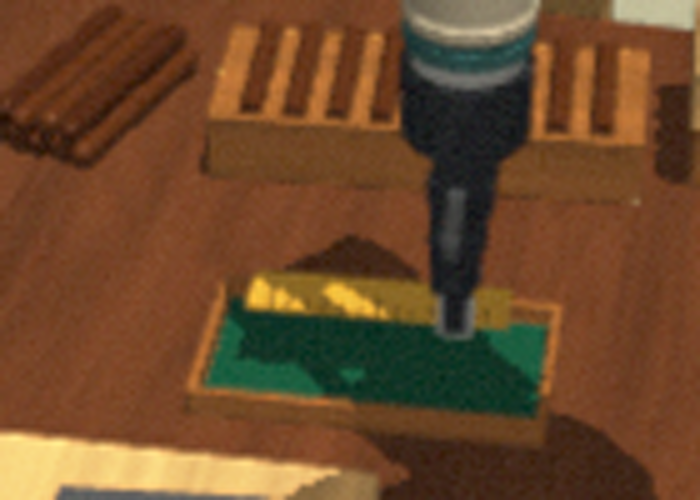

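The strip hangs level and centred over the tray floor: tray walls near columns 240 and 405, strip 286–358. Lowering.

Request:
jog_arm(
  rows=[
    {"gripper":-1,"dx":0,"dy":0,"dz":0.012,"spin":0},
    {"gripper":-1,"dx":0,"dy":0,"dz":0.025,"spin":0},
    {"gripper":-1,"dx":0,"dy":0,"dz":0.037,"spin":0},
    {"gripper":-1,"dx":0,"dy":0,"dz":0.04,"spin":0},
    {"gripper":-1,"dx":0,"dy":0,"dz":0.04,"spin":0},
  ],
)

```text
time: 11.28
tcp_pos: [485.1, -348.9, 19.5]
tcp_rot: [1.0, 0.03, -0.0, -0.0]
contact_force: [0.3, -0.9, -1.2]
grip_width: 33.4
```

Request:
jog_arm(
  rows=[
    {"gripper":-1,"dx":0,"dy":0,"dz":0.001,"spin":0},
    {"gripper":-1,"dx":0,"dy":0,"dz":0.002,"spin":0},
    {"gripper":-1,"dx":0,"dy":0,"dz":0.002,"spin":0},
  ],
)

```text
time: 11.65
tcp_pos: [485.3, -349.0, 18.1]
tcp_rot: [1.0, 0.03, 0.0, 0.0]
contact_force: [-1.4, -1.1, -0.9]
grip_width: 33.6
```

Request:
jog_arm(
  rows=[
    {"gripper":-1,"dx":0,"dy":0,"dz":0.001,"spin":0},
    {"gripper":-1,"dx":0,"dy":0,"dz":0.002,"spin":0},
    {"gripper":-1,"dx":0,"dy":0,"dz":0.002,"spin":0},
  ],
)

```text
time: 12.02
tcp_pos: [485.2, -348.9, 15.8]
tcp_rot: [1.0, 0.03, -0.0, -0.0]
contact_force: [0.1, 0.1, -1.5]
grip_width: 33.5
```

Request:
jog_arm(
  rows=[
    {"gripper":-1,"dx":0,"dy":0,"dz":0.001,"spin":0},
    {"gripper":-1,"dx":0,"dy":0,"dz":0.001,"spin":0},
    {"gripper":-1,"dx":0,"dy":0,"dz":0.001,"spin":0},
  ],
)

```text
time: 12.4
tcp_pos: [485.3, -349.0, 15.5]
tcp_rot: [1.0, 0.03, 0.0, 0.0]
contact_force: [-0.8, 1.3, 3.8]
grip_width: 33.2
```

Request:
jog_arm(
  rows=[
    {"gripper":0.2,"dx":0,"dy":0,"dz":-0.0005,"spin":0},
    {"gripper":0.2,"dx":0,"dy":0,"dz":-0.0005,"spin":0},
    {"gripper":0.2,"dx":0,"dy":0,"dz":-0.0005,"spin":0},
    {"gripper":0.2,"dx":0,"dy":0,"dz":-0.0005,"spin":0},
  ],
)

```text
time: 12.9
tcp_pos: [485.3, -349.0, 15.3]
tcp_rot: [1.0, 0.03, -0.0, 0.0]
contact_force: [-0.1, 0.0, -0.2]
grip_width: 51.2
```

Run:
```python
from h import *
shot('wrist','w9.png')
```

```text
(no output)
```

View pics/w9.png

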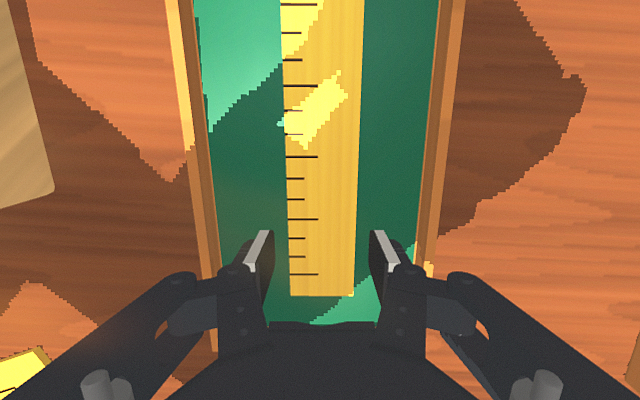

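The strip lies flat on the green floor with both pads clear of it (270 and 372 against strip edges 285–357). Retreating upwards.

Request:
jog_arm(
  rows=[
    {"gripper":0.2,"dx":0,"dy":0,"dz":-0.01,"spin":0},
    {"gripper":0.2,"dx":0,"dy":0,"dz":-0.04,"spin":0},
    {"gripper":0.2,"dx":0,"dy":0,"dz":-0.09,"spin":0},
    {"gripper":0.2,"dx":0,"dy":0,"dz":-0.14,"spin":0},
    {"gripper":0.2,"dx":0,"dy":0,"dz":-0.15,"spin":0},
  ],
)

```text
time: 13.58
tcp_pos: [487.1, -350.6, 170.3]
tcp_rot: [1.0, 0.03, 0.003, 0.003]
contact_force: [-0.6, -0.1, 0.6]
grip_width: 51.1
```

Request:
jog_arm(
  rows=[
    {"gripper":0.2,"dx":-0.04,"dy":0.02,"dz":0,"spin":0},
    {"gripper":0.2,"dx":-0.09,"dy":0.05,"dz":0,"spin":0},
    {"gripper":0.2,"dx":-0.14,"dy":0.08,"dz":0,"spin":0},
    {"gripper":0.2,"dx":-0.18,"dy":0.11,"dz":0,"spin":0},
    {"gripper":0.2,"dx":-0.18,"dy":0.11,"dz":0,"spin":0},
  ],
)

```text
time: 14.2
tcp_pos: [309.3, -471.3, 164.8]
tcp_rot: [1.0, 0.028, -0.001, -0.0]
contact_force: [-0.1, -0.3, -0.0]
grip_width: 51.2
```

Run:
```python
from h import *
s=manip.get_state();print(s['tcp_pos'],s['contact_force'],s['time'])
shot('top','top9.png')
cv2.imwrite('pics/t9c.png',cv2.resize(cv2.imread('pics/top9.png')[95:225,260:480],None,fx=3.6,fy=3.6,interpolation=cv2.INTER_CUBIC))
shot('side','s9.png')
cv2.imwrite('pics/s9c.png',cv2.resize(cv2.imread('pics/s9.png')[100:160,260:370],None,fx=7,fy=7,interpolation=cv2.INTER_CUBIC))
```

```text
[ 309.29009341 -471.29496773  164.84888838] [-0.06487255 -0.27446138 -0.02867721] 14.2
```

View pics/t9c.png

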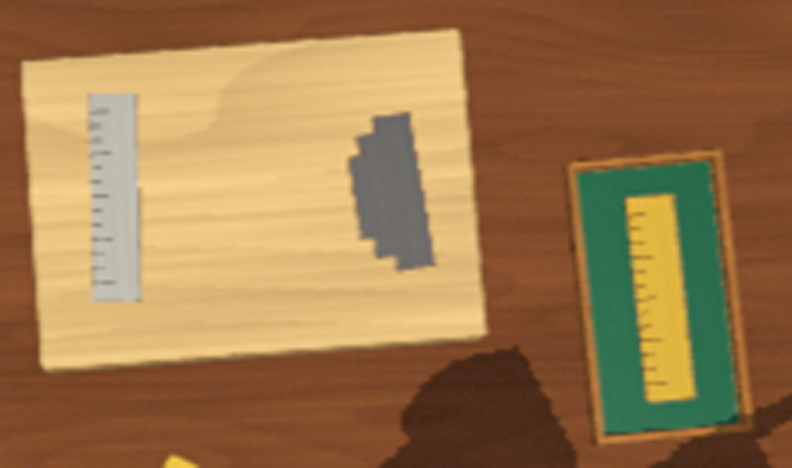

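View pics/s9c.png

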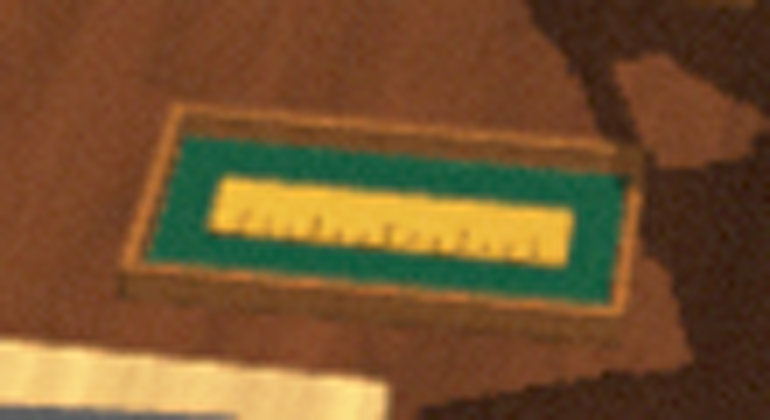

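The brass gauge lies flat and lengthwise in the middle of the tray. The steel gauge and the blade are where they were, and the arm is clear. Handing in.

```bash
python3 -c "
from rig import manip
print(manip.close_job())"
```

```text
the job is handed in; nothing more can be done
None
```

The brass gauge is now lying flat and lengthwise in the middle of the green-lined tray, released. The job was handed in at about 14 s on the robot's clock.

- **Slide:** I pressed shut fingertips on the gauge at about 6–7 N and drew it about 90 mm straight out over the front edge. It ended with 58–62 mm (36–39 %) sticking out.
- **Grip and lift:** I gripped it across its width by the overhanging part, lifted it level, carried it to the tray, lowered it to light contact (about 4 N) and opened the fingers part way.
- **Final check:** The last top and side pictures show the gauge flat and aligned inside the tray. The steel gauge and the dark blade look unmoved on the board. The arm was well clear with no contact force.
- **Disagreements:** The side and wrist estimates of the overhang differed by up to 4 mm, because they placed the board edge slightly differently; all values are inside the asked range. While gripping, the finger opening read 33 mm on the 36 mm wide strip, but it did not visibly slip.

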